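# Unfasten the hasp of the small-wares chest and open its drawer

## Task

The ramekins in the small-wares chest are wanted: turn the brass catch until it is in line with the hasp's slot, swing the hasp up off it and right back past upright over the chest's top, then pull the drawer out to its stop and let go. Leave the crockery that stands about where it is.

Things in the scene. Friction and masses are not known exactly. Their poses are not given: they have to be found in the camera images.
- chest: plywood drawer chest with a blue front, 360 wide (y), 240 deep (x), 120 high, fixed. Origin: middle of the front face's lower edge; x from front to back, z up: the front face is x = 0, the top z = 120. Hasp and catch are on top at y = 85, the handle on the front at y = -90. A pile of saucers stands on top near x = 166, y = -105
- drawer (a joint): how far the one drawer is pulled out (m), 0 shut; it slides along the chest's -x, is a little stiff (about 3 N) and comes up against a hard stop after about 100 mm. While the hasp is over the catch it moves only about 10 mm
- catch (a joint): angle of the brass swivel catch (rad): 0 = in line with the chest's x and the hasp's slot, at a hard stop: the hasp can pass; about 1.57 = crosswise (anticlockwise from above): the hasp is held down. Turn it clockwise to its stop; it is stiff (0.04 N m) and passes the slot only below about 0.25 rad
- hasp (a joint): angle of the steel hasp about its hinge (rad): 0 lying on the chest's top over the catch, 1.57 upright, stop at 2.8 laid back on the chest's top. Its stiff hinge holds it wherever it is left (about 1 N at the tab moves it)
- catch_wing (a point): middle of the catch's brass wing, an upright plate 28 long, 9 thick, 24 high, on the drawer front's upper edge, standing up through the hasp's slot, its underside 6 above the hasp's upper face. Turns with the wing: x along its length, y across its thickness, z up. At x = 12, y = 85, z = 145.5 of the chest (drawer shut)
- hasp_hinge (a point): middle of the hasp's hinge axis, at x = 77, y = 85, z = 125 of the chest. Turns with the hasp: y along the axis, -x along the hasp to its tab, z up from its upper face. The hasp is a flat steel strap 34 wide, 5 thick, reaching 116 from the axis, with a slot 16 wide from 47 to 90 from the axis
- hasp_tab (a point): grip point on the hasp's finger tab: an upright plate at the free end, 16 wide (y), 8 thick (x), 30 high, 110 from the hinge axis; the point is 18 above the strap's upper face (20.5 above the axis), on the tab's centre line. The closed hasp overhangs the chest's front by 39. Same axes as hasp_hinge
- drawer_handle (a point): middle of the drawer's handle, a horizontal round bar 12 thick, 100 long along the chest's y, its centre line 42 in front of the drawer's face (36 free between bar and face) and 106 above the table, 14 below the chest's top; posts at 44 either side of the middle. Moves with the drawer, same axes as the chest
- saucers: pile of seven white saucers, 124 across, 49 high, standing loose on the chest's top; origin under its centre. Leave alone
- mug: blue mug, 84 across, 95 high; origin under its centre. Leave alone
- bowl: white bowl, 140 across, 65 high; origin under its centre. Leave alone
- plates: pile of nine white plates, 170 across, 63 high; origin under its centre. Leave alone
- black_dishes: pile of black dishes, 120 across, 64 high; origin under its centre. Leave alone
- jar: jar with a blue cap, 70 across, 100 high; origin under its centre. Leave alone

How it is judged:
By the outcome, as a careful person would: the job done as asked, in the order asked, and still so for the second after the job is handed in, with the robot touching nothing.
It also fails if it takes over 72 s, if anything falls off the work surface, if the arm or the gripper's body presses on something with over 40 N, if the wrist force passes 120 N, or if a joint passes its speed limit or range.

## Robot

A 6-joint arm with a two-finger parallel gripper is mounted at the origin on the work surface. World frame = base frame: x ahead of the robot, y to its left, z up, the work surface at z = 0. Lengths are in m, angles in rad, forces in N, time in s.
With the tool pointing down it reaches from about 0.225 to 0.875 m from the base axis. Payload 3.4 kg.
Tool frame: the origin (TCP) lies between the finger pads; the fingertips stand 22 mm ahead of it and the grasp point (between the pads) lies 3 mm ahead of it; z points along the fingers, y is the line along which they close (so a half turn about z gives the same grasp; the last joint's range is limited). The gripper opens to 85 mm and grips with 20 to 120 N. Pads are 22 mm wide; open, the fingers measure 114 mm over their backs; the gripper's body (76 mm by 85 mm) begins 54 mm behind the grasp point. The pads swing forward as they close: fully open they stand 13 mm farther back than shut.
Start: joints at [-1.353, 0.276, 1.505, -0, 1.361, -0.121], TCP at [0.191, -0.542, 0.253] pointing down, gripper open.
Joint ranges: [-2.89, 2.89], [-0.75, 2.08], [0.22, 2.7], [-1.18, 4.32], [0.11, 2.71], [-2.7, 2.7]. Speed limits (rad/s): [2.57, 2.57, 3.14, 3.14, 3.14, 3.14].

## Interface

Orientations are given as a unit quaternion [w, x, y, z].
In Python, from workcell import bot gives the robot as it stands. The module is installed in compiled form; this text tells all that it offers.
- The arm moves only by the tool apply_moves, never from a script. Its argument "commands" is a list of rows, each a list of 7 numbers: the finger opening in mm, from 0 to 85.4, then the shift along the world's x, y, z in units of 40 mm (1.0 is 40 mm), then the turn, a rotation vector about the world's x, y, z in units of 6 degrees (1.0 is 6 degrees). In form: [[fingers, x, y, z, ax, ay, az], ...]. A call has 1 to 10 rows; each row is the pose to reach, as a shift and turn from the pose commanded when the call began; what a row does not reach only later rows make up. A row lasts 1/12 s, in which the tool goes at most 41.7 mm and 7.16 degrees, less where a joint would pass 70% of its speed; a pose out of reach is approached as far as the arm can. A call with a gripper value outside its range is refused whole. The fingers move at their own pace and stop on an object; "squeeze" is the grip in N (left out, the last holds). Time passes only in rows, so rows that repeat a pose let the fingers close. It gives the time, the measured TCP pose, the force, the opening and the grip force at its end, in the units of the state.
- bot.state(): the state, without advancing time (a new reading comes with each control period).
- bot.read_camera(name): name is "scene" or "top" or "wrist"; returns (picture, depth): 480x640x3 uint8, red, green, blue; 480x640 float32, m along the optical axis (not along the pixel's ray), 0 where there is no reading.
- bot.get_calibration(name): a dict with "camera_matrix" (3x3 intrinsics, pixels), "distortion" ([k1, k2, p1, p2, k3] as OpenCV has them; the pictures are not rectified), "R" (3x3) and "t" (3): a world point X has camera coordinates R X + t; the wrist camera has in their place "T_tool_cam" (4x4, takes a point from camera to tool coordinates, whose origin is the TCP and whose axes are the flange's). Camera axes: x right, y down, z forward; pixel columns grow to the right and rows downward; lengths in m; the calibration is good to about 2 mm. A picture is of the moment at which its call begins: read the wrist's pose just before it. get_calibration takes no time and is no camera call.
- bot.job_done(): hands the job in; it is judged then, once.
The state is a dict: "time_s": time; "q": joint angles; "joint_vel": joint speeds; "joint_efforts": joint torques, N m; "ee_pos": TCP position; "ee_rot": TCP orientation; "contact_force": force on the tool from outside, world axes, zero at the start; "torque": the same for the moment, N m; "width": finger opening in m; "grip_force": force on a finger pad.
Only numpy, scipy, OpenCV 4.12 (cv2) and the standard library are available. Lean on these libraries where they do the work, as an engineer would, in place of code of your own. Each camera call takes 0.05 s, during which the arm holds its last target. There are 200 camera calls.

## Working session

There is one attempt and no reset: what is moved stays moved. The work goes in short steps, Python scripts to look and compute and a tool call to move; the robot and the scene stay as the last step left them, time stands still between calls to the robot, and variables do not carry over. Pictures are saved under pics/ and viewed, at most 10 in all, crops included, and the job is handed in when it is done.

Besides the shell and the picture viewer there is one more tool, called as a command line: name --pt "numbers of a row" for each row, then --argument value for the rest. apply_moves: Moves the arm, as the interface text tells. Its arguments: {"type":"object","properties":{"commands":{"type":"array","items":{"type":"array","items":{"type":"number"}}},"squeeze":{"type":"number"}},"required":["commands"]}

```bash
mkdir -p pics
cat > h.py <<'E'
import numpy as np, cv2
from workcell import bot
from scipy.spatial.transform import Rotation as Ro
def snap(cam,name):
    s=bot.state(); im,d=bot.read_camera(cam); np.savez(f'pics/{name}.npz',im=im,d=d,p=s['ee_pos'],q=s['ee_rot'])
    cv2.imwrite(f'pics/{name}.png',im[:,:,::-1]); return im,d
def world(cam,name,pts):
    z=np.load(f'pics/{name}.npz'); c=bot.get_calibration(cam); pts=np.array(pts,float)
    n=cv2.undistortPoints(pts.reshape(-1,1,2),np.array(c['camera_matrix']),np.array(c['distortion'])).reshape(-1,2)
    out=[]
    for (u,v),(a,b) in zip(pts,n):
        w=z['d'][int(v)-1:int(v)+2,int(u)-1:int(u)+2]; w=w[w>0]; dd=np.median(w) if len(w) else np.nan
        X=np.array([a*dd,b*dd,dd]); out.append(toworld(c,z,X))
    return np.array(out)
def toworld(c,z,X):
    if 'R' in c: return np.array(c['R']).T@(X-np.array(c['t']))
    T=np.array(c['T_tool_cam']); q=z['q']
    return Ro.from_quat([q[1],q[2],q[3],q[0]]).apply(T[:3,:3]@X+T[:3,3])+z['p']
def ray(cam,name,pt):
    z=np.load(f'pics/{name}.npz'); c=bot.get_calibration(cam)
    a,b=cv2.undistortPoints(np.array([[pt]],float),np.array(c['camera_matrix']),np.array(c['distortion'])).ravel()
    o=toworld(c,z,np.zeros(3)); d=toworld(c,z,np.array([a,b,1.]))-o; return o,d/np.linalg.norm(d)
def tri(*obs):
    A=np.zeros((3,3));B=np.zeros(3)
    for o in obs:
        p,d=ray(*o); M=np.eye(3)-np.outer(d,d); A+=M;B+=M@p
    X=np.linalg.solve(A,B); return X,[np.linalg.norm(np.cross(X-ray(*o)[0],ray(*o)[1])) for o in obs]
E
python3 - <<'E'
from h import *
a,_=snap('scene','s1'); b,_=snap('top','t1')
s=bot.state(); print(s['ee_pos'],s['ee_rot'],s['time_s'])
E
```

```text
[ 0.19101307 -0.54188555  0.25253377] [-8.15173345e-04  9.85686542e-01  1.68586402e-01 -3.10367769e-05] 0.1
```

View pics/s1.png

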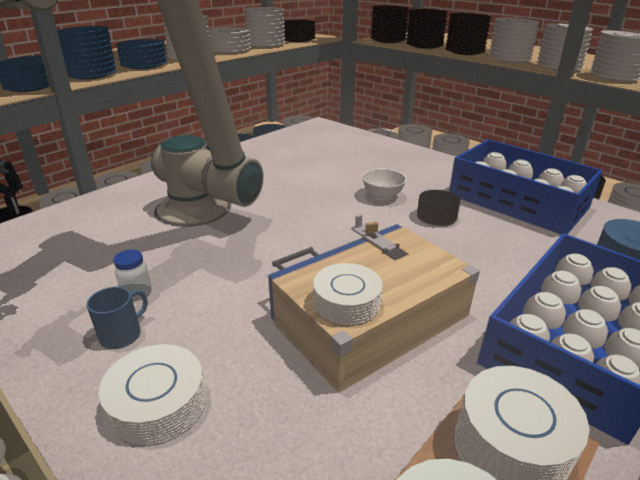

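View pics/t1.png

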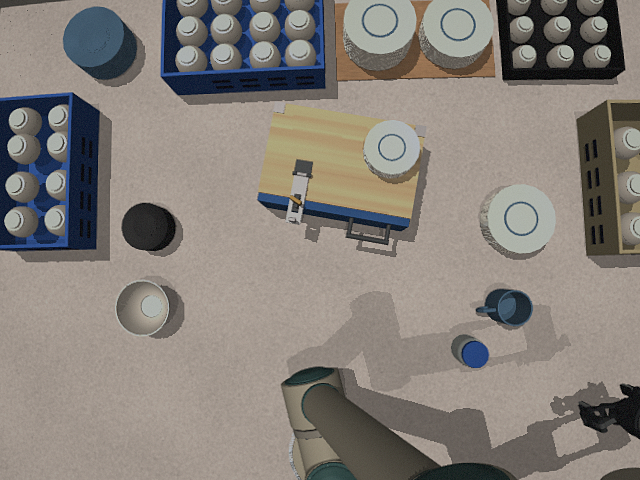

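The scene view shows the chest with the catch near (371,229), the tab at (359,221) and the handle at (295,258). In the top view the hasp runs from (303,168) to (294,218), the catch is near (297,200) and the handle near (369,238). Next I'll enlarge both.

Run:
```python
import cv2,numpy as np
a=cv2.imread('pics/t1.png')[95:255,250:430]; b=cv2.imread('pics/s1.png')[205:305,260:420]
a=cv2.resize(a,None,fx=3.7,fy=3.7,interpolation=2)[:, :]; b=cv2.resize(b,None,fx=5,fy=5,interpolation=2)
cv2.imwrite('pics/t1c.png',a);cv2.imwrite('pics/s1c.png',b);print(a.shape,b.shape)
```

```text
(592, 666, 3) (500, 800, 3)
```

View pics/t1c.png

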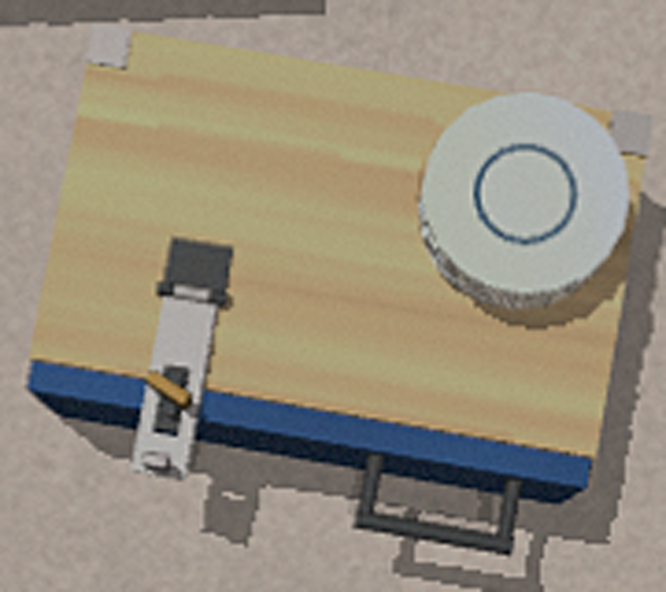

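View pics/s1c.png

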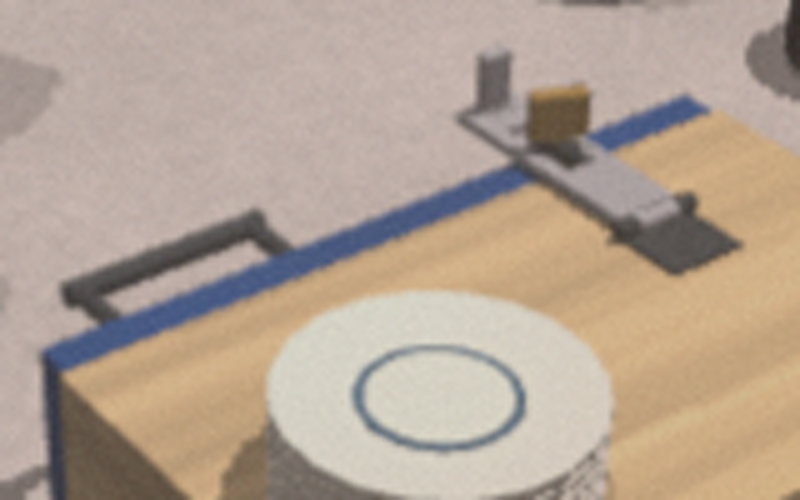

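Top crop (scale 3.7, offset 250,95):
- front top edge from (30,387) to (588,488)
- wing ends at (150,377) and (190,403)
- tab at (157,461)
- handle bar from (360,522) to (512,548)
- hinge at (193,292)

Scene crop (scale 5, offset 260,205):
- tab top at (494,52)
- wing top from (530,93) to (588,88)
- handle ends at (68,293) and (258,215)
- front corners at (46,355) and (690,97)

The wing is turned roughly 65–70° from the slot.

Run:
```python
from h import *
T=lambda x,y:('top','t1',(250+x/3.7,95+y/3.7)); S=lambda x,y:('scene','s1',(260+x/5,205+y/5))
P={}
for n,t,s in [('FR',(588,487),(46,355)),('FL',(30,387),(690,97)),('hR',(512,548),(68,291)),('hL',(360,522),(258,215)),('tabtop',(155,461),(494,52)),('wing',(170,390),(560,91)),('hinge',(193,295),(655,212))]:
    X,r=tri(T(*t),S(*s)); P[n]=X; print(n,X.round(4),np.round(r,4), world('top','t1',[T(*t)[2]])[0].round(4), world('scene','s1',[S(*s)[2]])[0].round(4))
d=P['FL']-P['FR']; print(np.linalg.norm(d),np.degrees(np.arctan2(-d[0],d[1])), (P['FL']+P['FR'])/2)
# depth plane fit: top edges from known z=0.12 in top
def atz(o,z):
    p,dd=ray(*o); return p+dd*(z-p[2])/dd[2]
A=atz(T(30,387),.12);B=atz(T(588,487),.12);C=atz(T(96,26),.12);D=atz(T(650,113),.12);print(A,B,C,D)
w=[atz(T(*c),.1575) for c in [(150,377),(190,403)]];print(w)
```

```text
FR [ 0.5557 -0.1842  0.1189] [0.0026 0.0026] [ 0.5652 -0.2055  0.0011] [ 0.5588 -0.1834  0.12  ]
FL [0.6284 0.1613 0.1207] [0.0024 0.0024] [0.6268 0.1601 0.1185] [0.5202 0.3443 0.0019]
hR [ 0.5192 -0.1378  0.1091] [0.0017 0.0017] [ 0.5182 -0.1393  0.1069] [ 0.5216 -0.1377  0.1103]
hL [ 0.5386 -0.0428  0.111 ] [0.0027 0.0027] [ 0.5367 -0.0448  0.1105] [ 0.5416 -0.042   0.1121]
tabtop [0.574  0.079  0.1577] [0.0012 0.0012] [0.5734 0.0784 0.1551] [0.5754 0.0793 0.1583]
wing [0.6175 0.0697 0.1579] [0.0022 0.0022] [0.6163 0.0686 0.1548] [0.6192 0.0709 0.1584]
hinge [0.6814 0.0566 0.1283] [0.0019 0.0019] [0.6797 0.0553 0.1289] [0.6826 0.0581 0.1284]
0.35307040888402375 -11.87402326788819 [ 0.59207055 -0.01148087  0.11975761]
[0.62656504 0.15979862 0.12      ] [ 0.55388421 -0.18600095  0.12      ] [0.85912774 0.11478112 0.12      ] [ 0.78983921 -0.23500443  0.12      ]
[array([0.62410598, 0.08025324, 0.1575    ]), array([0.60755867, 0.05641112, 0.1575    ])]
```

apply_moves --pt "30 5.3 7.6 0 0 0 3" --pt "30 5.3 7.6 0 0 0 3" --pt "30 5.3 7.6 0 0 0 3" --pt "30 5.3 7.6 0 0 0 3" --pt "30 5.3 7.6 0 0 0 3" --pt "30 5.3 7.6 0 0 0 3" --pt "30 5.3 7.6 0 0 0 3" --pt "30 5.3 7.6 0 0 0 3" --pt "30 5.3 7.6 0 0 0 3" --pt "30 5.3 7.6 0 0 0 3" --squeeze 30

```text
time_s: 0.93
ee_pos: [0.4058, -0.2325, 0.2531]
ee_rot: [-0.002, 0.946, 0.324, 0.002]
contact_force: [0.4, -0.1, -0.4]
width: 0.0301
grip_force: 0.0
```

apply_moves --pt "30 4.4 7.7 0 0 0 2.9" --pt "30 4.4 7.7 0 0 0 2.9" --pt "30 4.4 7.7 0 0 0 2.9" --pt "30 4.4 7.7 0 0 0 2.9" --pt "30 4.4 7.7 0 0 0 2.9" --pt "30 4.4 7.7 0 0 0 2.9" --pt "30 4.4 7.7 0 0 0 2.9" --pt "30 4.4 7.7 0 0 0 2.9" --pt "30 4.4 7.7 0 0 0 2.9" --pt "30 4.4 7.7 0 0 0 2.9"

```text
time_s: 1.77
ee_pos: [0.5811, 0.0735, 0.2523]
ee_rot: [-0.001, 0.887, 0.462, 0.001]
contact_force: [-0.8, 0.5, -0.1]
width: 0.0299
grip_force: 0.0
```

Run:
```python
from h import *
s=bot.state();print(s['ee_pos'],s['ee_rot'],s['q'],s['width'],s['contact_force'])
snap('wrist','w1');print(bot.get_calibration('wrist')['T_tool_cam'])
```

```text
[0.5811218 0.0734554 0.2523393] [-8.15099802e-04  8.86755543e-01  4.62237380e-01  7.39708837e-04] [0.0057234  0.29219973 1.48387845 0.00217206 1.36494442 0.61504243] 0.029914703541237188 [-0.84619185  0.51645643 -0.0505384 ]
[[ 1.22472861e-03 -9.60167618e-01 -2.79421983e-01  7.12830383e-02]
 [ 9.99999134e-01  1.04127851e-03  8.04967581e-04  1.31096934e-03]
 [-4.81947699e-04 -2.79422727e-01  9.60168062e-01 -1.19434888e-01]
 [ 0.00000000e+00  0.00000000e+00  0.00000000e+00  1.00000000e+00]]
```

View pics/w1.png

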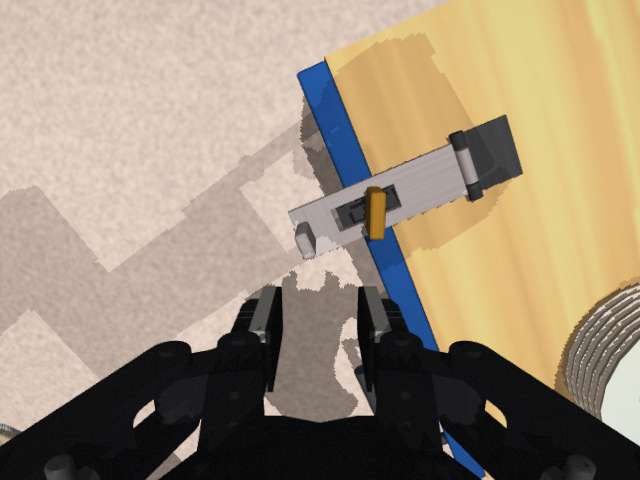

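The wrist view shows the wing top near (376,212), almost vertical in the picture. That puts it along the tool's x axis, so the fingers are lined up with it. The tab is at (302,235) and the hinge at (467,165).

Run:
```python
from h import *
T=lambda x,y:('top','t1',(250+x/3.7,95+y/3.7)); S=lambda x,y:('scene','s1',(260+x/5,205+y/5)); W=lambda x,y:('wrist','w1',(x,y))
for n,w,t,s in [('wing',(376,213),(170,390),(560,91)),('tabtop',(303,228),(155,461),(494,52)),('hinge',(467,167),(193,295),(655,212))]:
    X,r=tri(W(*w),T(*t),S(*s)); print(n,X.round(4),np.round(r,4),world('wrist','w1',[w])[0].round(4))
z=np.load('pics/w1.npz');m=cv2.inRange(cv2.cvtColor(z['im'],cv2.COLOR_RGB2HSV),(12,150,60),(25,255,255));m[:170]=0;m[250:]=0;m[:,:355]=0;m[:,395:]=0
v,u=np.nonzero(m);P=world('wrist','w1',np.c_[u,v]);k=(P[:,2]>.152)&(P[:,2]<.165);P=P[k];print(len(P),P.mean(0),P.min(0),P.max(0))
r=cv2.minAreaRect((P[:,:2]*1000).astype(np.float32));print(r)
c=np.cov(P[:,:2].T);e,V=np.linalg.eigh(c);print(V[:,1],np.degrees(np.arctan2(V[1,1],V[0,1])))
```

```text
wing [0.6186 0.071  0.1567] [0.0031 0.0036 0.0014] [0.6211 0.0728 0.1568]
tabtop [0.576  0.0831 0.1533] [0.0076 0.0051 0.0042] [0.5805 0.0872 0.1467]
hinge [0.6821 0.0569 0.1284] [0.0015 0.0026 0.0012] [0.6834 0.0575 0.1285]
730 [0.62099554 0.07152589 0.15594234] [0.61062531 0.05795334 0.15200291] [0.63148907 0.08335843 0.15706376]
((620.7993774414062, 70.94163513183594), (26.862497329711914, 8.832991600036621), 55.19338607788086)
[0.57005945 0.82160345] 55.24562863162131
```

apply_moves --pt "30 0.97 -0.06 -0.4 0 0 0" --pt "30 0.97 -0.06 -0.8 0 0 0" --pt "30 0.97 -0.06 -1.3 0 0 0" --pt "30 0.97 -0.06 -1.8 0 0 0" --pt "30 0.97 -0.06 -2.3 0 0 0" --pt "30 0.97 -0.06 -2.3 0 0 0" --pt "30 0.97 -0.06 -2.3 0 0 0"

```text
time_s: 2.4
ee_pos: [0.6167, 0.0658, 0.1604]
ee_rot: [-0.0, 0.888, 0.46, -0.002]
contact_force: [0.4, -0.7, -0.3]
width: 0.0295
grip_force: 0.0
```

apply_moves --pt "30 0.08 0.13 0 0 0 0" --pt "30 0.08 0.13 0 0 0 0" --pt "20 0.08 0.13 0 0 0 0" --pt "0 0.08 0.13 0 0 0 0" --pt "0 0.08 0.13 0 0 0 0" --pt "0 0.08 0.13 0 0 0 0" --pt "0 0.08 0.13 0 0 0 0" --squeeze 30

```text
time_s: 2.98
ee_pos: [0.6209, 0.0732, 0.1627]
ee_rot: [-0.0, 0.888, 0.46, 0.001]
contact_force: [-1.9, 1.6, 5.1]
width: 0.0081
grip_force: 32.1
```

apply_moves --pt "0 0 0 0 0 0 -0.7" --pt "0 0 0 0 0 0 -1.4" --pt "0 0 0 0 0 0 -2.1" --pt "0 0 0 0 0 0 -2.8" --pt "0 0 0 0 0 0 -3.5" --pt "0 0 0 0 0 0 -4.2" --pt "0 0 0 0 0 0 -4.9" --pt "0 0 0 0 0 0 -5.6" --pt "0 0 0 0 0 0 -6.3" --pt "0 0 0 0 0 0 -6.3"

```text
time_s: 3.82
ee_pos: [0.6218, 0.0719, 0.1627]
ee_rot: [0.001, 0.989, 0.147, 0.001]
contact_force: [-1.2, 0.0, 5.9]
width: 0.0084
grip_force: 32.0
```

apply_moves --pt "0 0 0 0 0 0 -0.7" --pt "0 0 0 0 0 0 -1.4" --pt "0 0 0 0 0 0 -2.1" --pt "0 0 0 0 0 0 -2.8" --pt "0 0 0 0 0 0 -3.5" --pt "0 0 0 0 0 0 -4.2" --pt "0 0 0 0 0 0 -4.8" --pt "0 0 0 0 0 0 -4.8" --pt "0 0 0 0 0 0 -4.8"

```text
time_s: 4.57
ee_pos: [0.6219, 0.0706, 0.1627]
ee_rot: [0.002, 0.995, -0.102, 0.001]
contact_force: [-1.0, -4.1, 6.4]
width: 0.0079
grip_force: 32.0
```

Run:
```python
from h import *
s=bot.state();q=s['ee_rot'];print(s['torque'],2*np.degrees(np.arctan2(q[2],q[1])),s['contact_force'],s['width'],s['grip_force'],s['ee_pos'])
```

```text
[-0.67194104  0.16608222 -0.06973144] -11.67989983619953 [-1.03346021 -4.11052628  6.42903504] 0.007863110093896251 32.026448249816895 [0.62190067 0.07060312 0.16270397]
```

apply_moves --pt "0 0 0 0 0 0 -0.5" --pt "0 0 0 0 0 0 -0.5" --pt "0 0 0 0 0 0 -0.3" --pt "30 0 0 0 0 0 0" --pt "30 0 0 0 0 0 0" --pt "30 0 0 0 0 0 0" --pt "30 0 0 1 0 0 0" --pt "30 0 0 2 0 0 0" --pt "30 -1 0 2.3 0 0 0" --pt "30 -1 0 2.3 0 0 0"

```text
time_s: 5.4
ee_pos: [0.5778, 0.0729, 0.2578]
ee_rot: [-0.0, 0.995, -0.102, 0.001]
contact_force: [-0.8, 0.0, -0.6]
width: 0.03
grip_force: 0.0
```

Run:
```python
from h import *
s=bot.state();print(s['ee_pos'],s['ee_rot'],s['width'],s['contact_force'])
snap('wrist','w2')
z=np.load('pics/w2.npz');im=z['im'].copy();m=cv2.inRange(cv2.cvtColor(z['im'],cv2.COLOR_RGB2HSV),(12,150,60),(25,255,255))
v,u=np.nonzero(m);P=world('wrist','w2',np.c_[u,v]);k=(P[:,2]>.152)&(P[:,2]<.165)&(np.hypot(P[:,0]-.62,P[:,1]-.071)<.03);P=P[k]
r=cv2.minAreaRect((P[:,:2]*1000).astype(np.float32));print(len(P),r)
```

```text
[0.57783435 0.07288004 0.25776307] [-1.58530167e-04  9.94740545e-01 -1.02422483e-01  9.26572848e-04] 0.029973465890513376 [-0.81216678  0.00864998 -0.61261302]
741 ((620.728515625, 70.60215759277344), (8.494101524353027, 27.230037689208984), 78.1723861694336)
```

View pics/w2.png

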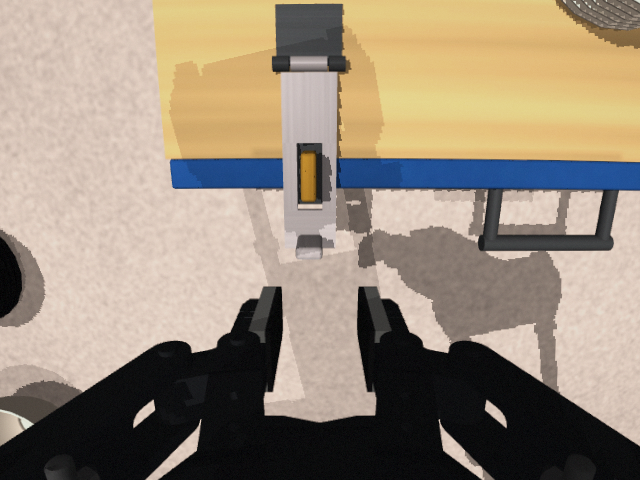

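The wrist view shows the wing in line with the slot at (309,175). The tab top is at (309,240) and the handle bar runs from (480,243) to (612,243). Next I'll check the tab and handle points.

Run:
```python
from h import *
T=lambda x,y:('top','t1',(250+x/3.7,95+y/3.7)); S=lambda x,y:('scene','s1',(260+x/5,205+y/5)); W=lambda x,y:('wrist','w2',(x,y))
print('tab',*tri(W(309,239),T(155,461),S(494,52)),world('wrist','w2',[(309,238),(309,241),(300,238),(318,238)]).round(4))
print('hL',*tri(W(484,243),T(360,522),S(258,215)));print('hR',*tri(W(608,243),T(512,548),S(68,291)))
print(world('wrist','w2',[(520,241),(546,241),(575,241)]).round(4),world('wrist','w2',[(309,64)]))
```

```text
tab [0.57806124 0.07802457 0.15642206] [np.float64(0.007069418000129876), np.float64(0.004834510712317029), np.float64(0.003203907721831702)] [[0.5807 0.0788 0.1379]
 [0.5808 0.0786 0.1447]
 [0.5819 0.0844 0.1379]
 [0.5795 0.0732 0.1377]]
hL [ 0.54009407 -0.04261099  0.10958878] [np.float64(0.0032046369817590316), np.float64(0.003973229446299512), np.float64(0.0023313509068992556)]
hR [ 0.52036469 -0.13782081  0.10801025] [np.float64(0.00253529485277803), np.float64(0.0026490685542224536), np.float64(0.001653702707995838)]
[[ 0.5397 -0.068   0.1099]
 [ 0.5358 -0.0872  0.1103]
 [ 0.5309 -0.1097  0.1096]] [[0.68328002 0.05712076 0.12821947]]
```

apply_moves --pt "34 -0.7 0.2 0 -0.2 -0.98 0" --pt "34 -1.2 0.4 -0.1 -0.4 -1.96 0" --pt "34 -1.2 0.4 -0.3 -0.61 -2.94 0" --pt "34 -1.2 0.4 -0.6 -0.82 -3.92 0" --pt "34 -1.2 0.4 -0.9 -1.02 -4.9 0" --pt "34 -1.2 0.4 -1.2 -1.22 -5.88 0" --pt "34 -1.2 0.4 -1.4 -1.43 -6.86 0" --pt "34 -1.2 0.4 -1.63 -1.63 -7.83 0" --pt "34 -1.2 0.4 -1.63 -1.7 -8.16 0" --pt "34 -1.2 0.4 -1.63 -1.7 -8.16 0"

```text
time_s: 6.28
ee_pos: [0.529, 0.0052, 0.223]
ee_rot: [0.065, 0.912, -0.027, 0.403]
contact_force: [21.0, 52.2, 9.5]
width: 0.0338
grip_force: 0.0
```

Run:
```python
from h import *
s=bot.state();q=s['ee_rot'];R=Ro.from_quat([q[1],q[2],q[3],q[0]]).as_matrix()
print(s['ee_pos'],s['q'],'\n',R.round(3),s['contact_force'])
```

```text
[0.52902173 0.00524483 0.2229755 ] [-0.05799882 -0.01748877  2.28076055 -1.17901151  0.10602293  2.70472606] 
 [[ 0.673 -0.101  0.733]
 [ 0.004 -0.99  -0.141]
 [ 0.74   0.097 -0.666]] [20.9726031  52.2026534   9.51979181]
```

The arm ran into its wrist limits (q5 near 0.11) because 50° of tilt is too much at this reach. I'll back out to a gentler tilt.

```bash
cat >> h.py <<'E'
def goto(p,tilt,yaw=-11.8):
    "tilt: deg of tool z from down towards chest +x"
    s=bot.state();q=s['ee_rot'];C=Ro.from_quat([q[1],q[2],q[3],q[0]])
    D=Ro.from_euler('z',yaw,degrees=True)*Ro.from_euler('y',-tilt,degrees=True)*Ro.from_euler('x',180,degrees=True)
    print('shift',((np.array(p)-s['ee_pos'])/.04).round(2),'rot',np.degrees((D*C.inv()).as_rotvec()/6).round(2),'q',np.round(s['q'],2),'F',np.round(s['contact_force'],1))
E
python3 - <<'E'
from h import *
goto((.56,.085,.30),0);goto((.53,.085,.28),20)
E
```

```text
shift [0.77 1.99 1.93] rot [ 2.09  7.77 -1.32] q [-0.06 -0.02  2.28 -1.18  0.11  2.7 ] F [21.  52.2  9.5]
shift [0.02 1.99 1.43] rot [ 1.62  4.47 -1.2 ] q [-0.06 -0.02  2.28 -1.18  0.11  2.7 ] F [21.  52.2  9.5]
```

apply_moves --pt "34 0 0.2 0.4 0.2 0.8 -0.1" --pt "34 0 0.5 0.8 0.4 1.6 -0.2" --pt "34 0.1 0.8 1.2 0.6 2.4 -0.4" --pt "34 0.2 1.1 1.5 0.8 3.2 -0.5" --pt "34 0.3 1.4 1.7 1.1 4.0 -0.7" --pt "34 0.4 1.7 1.9 1.3 4.8 -0.8" --pt "34 0.5 2 1.9 1.5 5.6 -0.9" --pt "34 0.6 2 1.9 1.7 6.3 -1.1" --pt "34 0.7 2 1.9 1.9 7.0 -1.2" --pt "34 0.77 2 1.9 2.09 7.77 -1.3"

```text
time_s: 7.12
ee_pos: [0.562, 0.085, 0.3014]
ee_rot: [-0.0, 0.995, -0.102, -0.0]
contact_force: [0.5, 0.1, -1.0]
width: 0.034
grip_force: 0.0
```

Run:
```python
from h import *
goto((.56,.085,.30),0);goto((.53,.085,.28),20)
s=bot.state();print(s['ee_pos'],s['ee_rot'])
```

```text
shift [-0.05  0.   -0.04] rot [-0.   -0.   -0.02] q [0.03 0.24 1.43 0.   1.47 1.8 ] F [ 0.5  0.1 -1. ]
shift [-0.8   0.   -0.54] rot [-0.68 -3.27 -0.02] q [0.03 0.24 1.43 0.   1.47 1.8 ] F [ 0.5  0.1 -1. ]
[0.56203015 0.08497372 0.30141601] [-1.57974043e-04  9.94783954e-01 -1.02004107e-01 -1.51225019e-04]
```

apply_moves --pt "34 -0.27 0 -0.3 -0.17 -0.82 0" --pt "34 -0.27 0 -0.7 -0.34 -1.63 0" --pt "34 -0.27 0 -1.1 -0.51 -2.45 0" --pt "34 -0.27 0 -1.6 -0.68 -3.26 0" --pt "34 -0.27 0 -2 -0.85 -4.08 0" --pt "34 -0.27 0 -2.3 -0.85 -4.08 0" --pt "34 -0.27 0 -2.3 -0.85 -4.08 0" --pt "34 -0.27 0 -2.3 -0.85 -4.08 0"

```text
time_s: 7.78
ee_pos: [0.55, 0.0846, 0.2082]
ee_rot: [0.023, 0.971, -0.1, 0.216]
contact_force: [1.4, 0.1, 0.4]
width: 0.034
grip_force: 0.0
```

Run:
```python
from h import *
goto((.5758,.0797,.1547),25)
s=bot.state();print(s['ee_pos'],s['ee_rot'])
```

```text
shift [ 0.64 -0.12 -1.34] rot [ 0.02  0.02 -0.01] q [ 0.11  0.11  1.93 -0.21  0.69  2.02] F [1.4 0.1 0.4]
[0.55003225 0.08455825 0.20819386] [ 0.02305782  0.97096668 -0.09964635  0.21624675]
```

apply_moves --pt "34 0.2 -0.04 -0.4 0 0 0" --pt "34 0.4 -0.08 -0.8 0 0 0" --pt "34 0.64 -0.12 -1.34 0 0 0" --pt "34 0.64 -0.12 -1.34 0 0 0" --pt "34 0.64 -0.12 -1.34 0 0 0" --pt "0 0.64 -0.12 -1.34 0 0 0" --pt "0 0.64 -0.12 -1.34 0 0 0" --pt "0 0.64 -0.12 -1.34 0 0 0" --pt "0 0.64 -0.12 -1.34 0 0 0" --squeeze 30

```text
time_s: 8.53
ee_pos: [0.5767, 0.0798, 0.1572]
ee_rot: [0.023, 0.97, -0.1, 0.219]
contact_force: [1.5, 0.8, 1.6]
width: 0.0151
grip_force: 32.3
```

Run:
```python
from h import *
s=bot.state();p0=np.array(s['ee_pos']);print(p0,s['width'],s['grip_force'],np.round(s['contact_force'],1),np.round(s['q'],2))
u=np.array([.979,-.204]);h=np.array([.6833-.001,.0571]);
x0=(p0[:2]-h)@u; z0=p0[2]-.125; print(x0,z0)
for f in range(6,67,6):
    a=np.radians(f);x=x0*np.cos(a)+z0*np.sin(a);z=-x0*np.sin(a)+z0*np.cos(a)
    d=np.r_[(x-x0)*u,z-z0]/.04; print(f,d.round(2),(np.array([.204,.979])*f/6).round(2))
```

```text
[0.57668529 0.07983359 0.15717439] 0.015093520623435844 32.32263386249542 [1.5 0.8 1.6] [ 0.09  0.2   1.97 -0.24  0.56  2.04]
-0.10803444980675418 0.032174386211403116
6 [ 0.1  -0.02  0.28] [0.2  0.98]
12 [ 0.22 -0.05  0.54] [0.41 1.96]
18 [ 0.37 -0.08  0.8 ] [0.61 2.94]
24 [ 0.55 -0.11  1.03] [0.82 3.92]
30 [ 0.75 -0.16  1.24] [1.02 4.9 ]
36 [ 0.97 -0.2   1.43] [1.22 5.87]
42 [ 1.21 -0.25  1.6 ] [1.43 6.85]
48 [ 1.46 -0.3   1.74] [1.63 7.83]
54 [ 1.73 -0.36  1.85] [1.84 8.81]
60 [ 2.   -0.42  1.94] [2.04 9.79]
66 [ 2.29 -0.48  1.99] [ 2.24 10.77]
```

apply_moves --pt "0 0.05 -0.01 0.14 0.1 0.49 0" --pt "0 0.1 -0.02 0.28 0.2 0.98 0" --pt "0 0.22 -0.05 0.54 0.41 1.96 0" --pt "0 0.37 -0.08 0.8 0.61 2.94 0" --pt "0 0.55 -0.11 1.03 0.82 3.92 0" --pt "0 0.75 -0.16 1.24 1.02 4.9 0" --pt "0 0.97 -0.2 1.43 1.22 5.87 0" --pt "0 1.21 -0.25 1.6 1.43 6.85 0" --pt "0 1.46 -0.3 1.74 1.63 7.83 0" --pt "0 1.46 -0.3 1.74 1.63 7.83 0"

```text
time_s: 9.37
ee_pos: [0.635, 0.0677, 0.224]
ee_rot: [-0.021, 0.974, -0.1, -0.203]
contact_force: [-2.4, 1.5, 7.7]
width: 0.0153
grip_force: 32.5
```

Run:
```python
from h import *
s=bot.state();print(s['q'],s['torque'],s['width'],s['ee_pos'])
x0,z0=-.108,.0322;u=np.array([.979,-.204])
def P(f):
    a=np.radians(f);return np.r_[(x0*np.cos(a)+z0*np.sin(a))*u,-x0*np.sin(a)+z0*np.cos(a)]
for f in (54,60,66,72,78,84,90,96,102): print(f,((P(f)-P(48))/.04).round(2),(np.array([.204,.979])*(f-48)/6).round(2))
```

```text
[-0.03875269  0.60408396  1.10292545  0.06914901  1.83930324  1.74177152] [ 0.23684571  0.32304218 -0.07031338] 0.015305093045890776 [0.63501473 0.06766515 0.22398631]
54 [ 0.27 -0.06  0.11] [0.2  0.98]
60 [ 0.54 -0.11  0.2 ] [0.41 1.96]
66 [ 0.83 -0.17  0.25] [0.61 2.94]
72 [ 1.12 -0.23  0.27] [0.82 3.92]
78 [ 1.4  -0.29  0.26] [1.02 4.9 ]
84 [ 1.69 -0.35  0.22] [1.22 5.87]
90 [ 1.97 -0.41  0.15] [1.43 6.85]
96 [ 2.24 -0.47  0.06] [1.63 7.83]
102 [ 2.5  -0.52 -0.07] [1.84 8.81]
```

apply_moves --pt "0 0.13 -0.03 0.06 0.1 0.49 0" --pt "0 0.27 -0.06 0.11 0.2 0.98 0" --pt "0 0.54 -0.11 0.2 0.41 1.96 0" --pt "0 0.83 -0.17 0.25 0.61 2.94 0" --pt "0 1.12 -0.23 0.27 0.82 3.92 0" --pt "0 1.12 -0.23 0.27 0.82 3.92 0"

```text
time_s: 9.87
ee_pos: [0.6789, 0.0586, 0.2303]
ee_rot: [-0.042, 0.908, -0.092, -0.406]
contact_force: [0.1, 3.0, 5.4]
width: 0.0144
grip_force: 29.1
```

Run:
```python
from h import *
s=bot.state();print(s['q'],s['torque'],s['width'],s['ee_pos'])
```

```text
[-0.06747343  0.92910857  0.62894551  0.15334677  2.4139072   1.77519545] [ 0.22113108  0.13514926 -0.30749554] 0.01441586322246604 [0.67891185 0.05855689 0.2302977 ]
```

apply_moves --pt "34 0 0 0 0 0 0" --pt "34 0 0 0 0 0 0" --pt "34 0 0 0 0 0 0" --pt "34 0.1 -0.02 0.5 0 0 0" --pt "34 0.2 -0.04 1.1 0 0 0" --pt "34 0.2 -0.04 1.7 -0.1 -0.5 0" --pt "34 0.2 -0.04 2.3 -0.3 -1.5 0" --pt "34 0.1 -0.02 2.5 -0.5 -2.5 0" --pt "20 -0.3 0.06 2.5 -0.7 -3.5 0" --pt "0 -0.8 0.16 2.5 -0.9 -4.5 0"

```text
time_s: 10.7
ee_pos: [0.6467, 0.0643, 0.3378]
ee_rot: [-0.018, 0.982, -0.1, -0.161]
contact_force: [0.6, 0.2, 0.4]
width: 0.0111
grip_force: 0.0
```

Run:
```python
from h import *
goto((.58,.079,.31),0);print(bot.state()['ee_pos'])
```

```text
shift [-1.67  0.37 -0.7 ] rot [-0.67 -3.03 -0.03] q [-0.04  0.54  0.91  0.06  2.    1.75] F [0.6 0.2 0.4]
[0.64674697 0.06429726 0.33783548]
```

apply_moves --pt "0 -0.6 0.12 0 -0.2 -1 0" --pt "0 -1.3 0.28 0 -0.4 -2 0" --pt "0 -1.9 0.4 -0.2 -0.67 -3 0" --pt "0 -2 0.43 -0.5 -0.67 -3.03 0" --pt "0 -2 0.43 -0.7 -0.67 -3.03 0" --pt "0 -2 0.43 -0.7 -0.67 -3.03 0"

```text
time_s: 11.2
ee_pos: [0.5648, 0.0821, 0.3084]
ee_rot: [0.0, 0.995, -0.101, -0.005]
contact_force: [0.5, -0.9, 0.0]
width: 0.0001
grip_force: 0.0
```

```bash
cat >> h.py <<'E'
def hasp(cam,name):
    snap(cam,name); v,u=np.mgrid[0:480,0:640]; z=np.load(f'pics/{name}.npz')
    k=(z['d']>0); c=bot.get_calibration(cam); pts=np.c_[u[k],v[k]].astype(float)
    n=cv2.undistortPoints(pts.reshape(-1,1,2),np.array(c['camera_matrix']),np.array(c['distortion'])).reshape(-1,2);d=z['d'][k][:,None]
    X=np.c_[n*d,d]
    P=(X-np.array(c['t']))@np.array(c['R'])
    r=P-[.592,-.010,0]; a=np.radians(-11.8); cx=r[:,0]*np.cos(a)+r[:,1]*np.sin(a); cy=-r[:,0]*np.sin(a)+r[:,1]*np.cos(a)
    return np.c_[cx,cy,P[:,2]]
E
python3 - <<'E'
from h import *
print(bot.state()['ee_pos'],bot.state()['q'].__class__)
C=hasp('scene','s2');k=(abs(C[:,1]-.085)<.02)&(C[:,0]>.02)&(C[:,0]<.2)&(C[:,2]>.16)&(C[:,2]<.275)
P=C[k];print(len(P))
for z in np.arange(.16,.27,.01):
    m=abs(P[:,2]-z)<.005
    if m.any(): print(round(z,3),P[m,0].min().round(3),P[m,0].max().round(3),m.sum())
E
```

```text
[0.56483085 0.08208391 0.30839102] <class 'numpy.ndarray'>
479
0.16 0.023 0.066 35
0.17 0.053 0.063 64
0.18 0.046 0.059 47
0.19 0.047 0.055 47
0.2 0.042 0.052 47
0.21 0.037 0.048 53
0.22 0.037 0.047 60
0.23 0.031 0.055 45
0.24 0.034 0.069 78
0.25 0.065 0.066 3
```

The hasp stands at about 68°. I'll push it back from the front with the fingers closed.

apply_moves --pt "0 0 0 -0.9 0 0 0" --pt "0 0 0 -1.75 0 0 0" --pt "0 0.4 -0.08 -1.8 0 0 0" --pt "0 0.98 -0.2 -1.8 0 0 0" --pt "0 1.5 -0.31 -1.8 0 0 0" --pt "0 1.86 -0.39 -1.8 0 0 0" --pt "0 2.15 -0.45 -1.75 0 0 0" --pt "0 2.45 -0.51 -1.7 0 0 0" --pt "0 2.73 -0.57 -1.66 0 0 0" --pt "0 2.73 -0.57 -1.66 0 0 0"

```text
time_s: 12.08
ee_pos: [0.6804, 0.0578, 0.2405]
ee_rot: [0.0, 0.995, -0.102, -0.005]
contact_force: [0.1, -0.7, 0.4]
width: -0.0002
grip_force: 0.0
```

Run:
```python
from h import *
s=bot.state();a=np.radians(-11.8);r=s['ee_pos']-np.array([.592,-.01,0]);print(r@[np.cos(a),np.sin(a),0],r@[-np.sin(a),np.cos(a),0],s['ee_pos'][2],s['q'])
```

```text
0.07269032269562369 0.08444656797612049 0.24047789323059157 [-1.71410461e-02  4.51152537e-01  1.26444913e+00  1.50903208e-04
  1.43532139e+00  1.75840738e+00]
```

apply_moves --pt "0 0.44 -0.09 -0.04 0 0 0" --pt "0 0.72 -0.15 -0.14 0 0 0" --pt "0 1.0 -0.21 -0.28 0 0 0" --pt "0 1.25 -0.26 -0.45 0 0 0" --pt "0 1.48 -0.31 -0.66 0 0 0" --pt "0 1.68 -0.35 -0.9 0 0 0" --pt "0 1.85 -0.39 -1.15 0 0 0" --pt "0 1.85 -0.39 -1.15 0 0 0"

```text
time_s: 12.75
ee_pos: [0.7498, 0.0432, 0.1914]
ee_rot: [0.001, 0.995, -0.102, -0.008]
contact_force: [-1.3, -0.7, -0.9]
width: 0.0
grip_force: 0.0
```

apply_moves --pt "0 0 0 0.7 0 0 0" --pt "0 0 0 1.5 0 0 0" --pt "0 -0.7 0.1 2.3 0 0 0" --pt "0 -1.7 -0.2 2.3 0 0 0" --pt "30 -2.6 -0.7 2.3 0 0 0" --pt "38 -3.4 -1.2 2.3 0 0 0" --pt "38 -4.3 -1.7 2.3 0 0 0" --pt "38 -5.2 -2.2 2.3 0 0 0" --pt "38 -5.2 -2.2 2.3 0 0 0"

```text
time_s: 13.5
ee_pos: [0.5338, -0.0462, 0.2874]
ee_rot: [0.001, 0.995, -0.103, -0.01]
contact_force: [0.1, 1.1, -0.1]
width: 0.0381
grip_force: 0.0
```

Run:
```python
from h import *
C=hasp('scene','s3');k=(abs(C[:,1]-.085)<.02)&(C[:,0]>.07)&(C[:,0]<.22)&(C[:,2]>.14)&(C[:,2]<.275)
P=C[k];print(len(P))
for z in np.arange(.14,.25,.01):
    m=abs(P[:,2]-z)<.005
    if m.any(): print(round(z,3),P[m,0].min().round(3),P[m,0].max().round(3),m.sum())
goto((.531,-.09,.20),0,78.2)
s=bot.state();print(s['ee_pos'],s['ee_rot'])
b=cv2.imread('pics/s3.png')[170:310,240:440];cv2.imwrite('pics/s3c.png',cv2.resize(b,None,fx=4,fy=4,interpolation=2))
```

```text
388
0.14 0.091 0.111 27
0.15 0.102 0.189 76
0.16 0.12 0.191 103
0.17 0.139 0.182 95
0.18 0.158 0.178 86
0.19 0.177 0.177 1
shift [-0.17 -1.12 -2.2 ] rot [ 0.1  -0.11 15.  ] q [-0.21  0.21  1.51 -0.    1.44  1.57] F [0.6 0.7 0.4]
[ 0.53779165 -0.04523668  0.28787064] [ 4.82103294e-04  9.94690611e-01 -1.02686056e-01 -6.77713447e-03]
```

View pics/s3c.png

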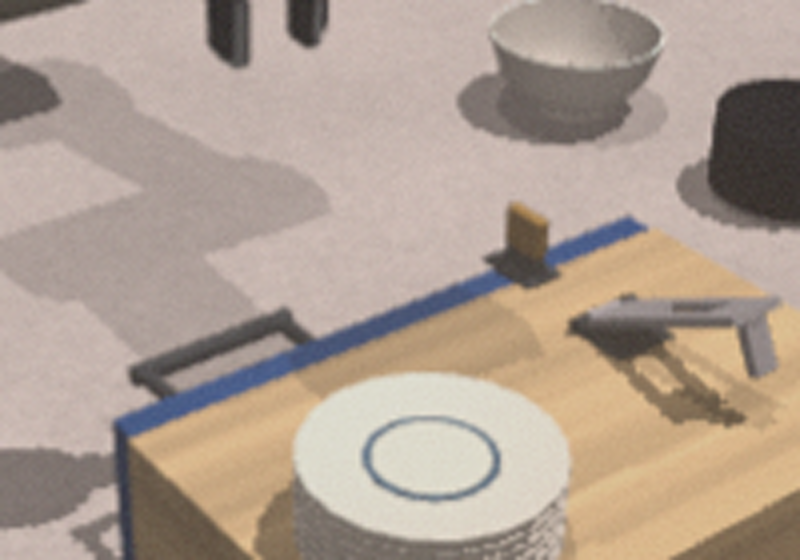

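The picture shows the hasp laid back at about 150° (strap end near (775,300) in the crop) with the wing in line. The saucers haven't moved. Next is the handle.

apply_moves --pt "38 -0.17 -1.12 0 0 0 1" --pt "38 -0.17 -1.12 0 0 0 2" --pt "38 -0.17 -1.12 0 0 0 3" --pt "38 -0.17 -1.12 0 0 0 4" --pt "38 -0.17 -1.12 0 0 0 5" --pt "38 -0.17 -1.12 0 0 0 6" --pt "38 -0.17 -1.12 0 0 0 7" --pt "38 -0.17 -1.12 0 0 0 8" --pt "38 -0.17 -1.12 0 0 0 8"

```text
time_s: 14.3
ee_pos: [0.536, -0.0887, 0.2873]
ee_rot: [0.003, 0.95, 0.313, -0.005]
contact_force: [-0.4, -0.5, -0.1]
width: 0.038
grip_force: 0.0
```

apply_moves --pt "38 0 0 0 0 0 1" --pt "38 0 0 -0.3 0 0 2" --pt "38 0 0 -0.6 0 0 3" --pt "38 0 0 -1 0 0 4" --pt "38 0 0 -1.4 0 0 5" --pt "38 0 0 -1.7 0 0 6" --pt "38 0 0 -2 0 0 7" --pt "38 0 0 -2 0 0 7" --pt "38 0 0 -2 0 0 7"

```text
time_s: 15.05
ee_pos: [0.5353, -0.0889, 0.2069]
ee_rot: [0.004, 0.776, 0.63, -0.004]
contact_force: [0.2, -0.6, 0.6]
width: 0.0378
grip_force: 0.0
```

Run:
```python
from h import *
goto((.531,-.09,.110),0,78.2)
s=bot.state();print(s['ee_pos'],s['width'])
snap('wrist','w3')
```

```text
shift [-0.11 -0.03 -2.42] rot [ 0.11 -0.02  0.01] q [-0.29  0.26  1.65 -0.01  1.23 -0.07] F [ 0.2 -0.6  0.6]
[ 0.53526977 -0.08888894  0.20692575] 0.03784055893747195
```

View pics/w3.png

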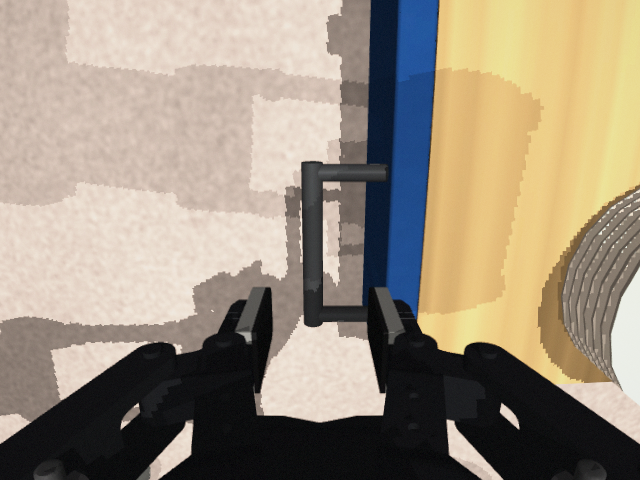

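The bar runs from (312,162) to (312,326), slightly left of the finger centre at x=320. That agrees with the −0.1 shift, so I'll descend and grip.

apply_moves --pt "38 -0.11 -0.03 -0.5 0 0 0" --pt "38 -0.11 -0.03 -1 0 0 0" --pt "38 -0.11 -0.03 -1.5 0 0 0" --pt "38 -0.11 -0.03 -2 0 0 0" --pt "38 -0.11 -0.03 -2.4 0 0 0" --pt "38 -0.11 -0.03 -2.4 0 0 0" --pt "0 -0.11 -0.03 -2.4 0 0 0" --pt "0 -0.11 -0.03 -2.4 0 0 0" --pt "0 -0.11 -0.03 -2.4 0 0 0" --pt "0 -0.11 -0.03 -2.4 0 0 0" --squeeze 40

```text
time_s: 15.93
ee_pos: [0.5306, -0.0904, 0.1128]
ee_rot: [0.005, 0.775, 0.632, -0.004]
contact_force: [-3.2, -0.3, 6.0]
width: 0.0107
grip_force: 39.3
```

apply_moves --pt "0 -0.2 0.04 0 0 0 0" --pt "0 -0.45 0.09 0 0 0 0" --pt "0 -0.7 0.15 0 0 0 0" --pt "0 -0.95 0.2 0 0 0 0" --pt "0 -1.2 0.25 0 0 0 0" --pt "0 -1.45 0.3 0 0 0 0" --pt "0 -1.7 0.35 0 0 0 0" --pt "0 -1.95 0.41 0 0 0 0" --pt "0 -2.2 0.46 0 0 0 0" --pt "0 -2.2 0.46 0 0 0 0"

```text
time_s: 16.77
ee_pos: [0.4407, -0.0718, 0.1128]
ee_rot: [0.005, 0.775, 0.632, -0.004]
contact_force: [-1.6, -0.3, 12.2]
width: 0.0103
grip_force: 41.0
```

apply_moves --pt "0 -0.08 0.02 0 0 0 0" --pt "0 -0.15 0.03 0 0 0 0" --pt "0 -0.2 0.04 0 0 0 0" --pt "0 -0.25 0.05 0 0 0 0" --pt "0 -0.28 0.06 0 0 0 0" --pt "0 -0.28 0.06 0 0 0 0"

```text
time_s: 17.27
ee_pos: [0.4326, -0.0701, 0.1128]
ee_rot: [0.007, 0.775, 0.632, -0.003]
contact_force: [4.2, -0.3, 6.9]
width: 0.0101
grip_force: 40.5
```

apply_moves --pt "0 -0.03 0.01 0 0 0 0" --pt "0 -0.06 0.01 0 0 0 0" --pt "0 -0.1 0.02 0 0 0 0" --pt "0 -0.1 0.02 0 0 0 0"

```text
time_s: 17.6
ee_pos: [0.4324, -0.0701, 0.1129]
ee_rot: [0.01, 0.775, 0.631, 0.0]
contact_force: [11.0, -2.2, -1.5]
width: 0.0102
grip_force: 39.7
```

The drawer is at its stop: it no longer moves and the force is rising. I'll let go and withdraw straight up.

apply_moves --pt "10 0 0 0 0 0 0" --pt "38 0.05 0 0 0 0 0" --pt "38 0.05 0 0 0 0 0" --pt "38 0.05 0 0 0 0 0" --pt "38 0.05 0 0.5 0 0 0" --pt "38 0.05 0 1 0 0 0" --pt "38 0.05 0 1.8 0 0 0" --pt "38 0.05 0 2.6 0 0 0" --pt "38 -1 -1 3.2 0 0 0" --pt "38 -1 -1 3.5 0 0 0"

```text
time_s: 18.43
ee_pos: [0.3845, -0.1087, 0.2517]
ee_rot: [0.003, 0.774, 0.633, -0.006]
contact_force: [-0.6, 0.7, -1.0]
width: 0.0384
grip_force: 0.0
```

Run:
```python
from h import *
snap('scene','s4');s=bot.state();print(s['ee_pos'],s['contact_force'],s['q'])
b=cv2.imread('pics/s4.png')[150:420,60:500];cv2.imwrite('pics/s4c.png',cv2.resize(b,None,fx=1.8,fy=1.8,interpolation=2))
```

```text
[ 0.38432374 -0.11114951  0.25516614] [-0.54441002 -0.94250705  2.26861395] [-0.44250533  0.00347993  1.8330757  -0.01598986  1.29848021 -0.23541312]
```

View pics/s4c.png

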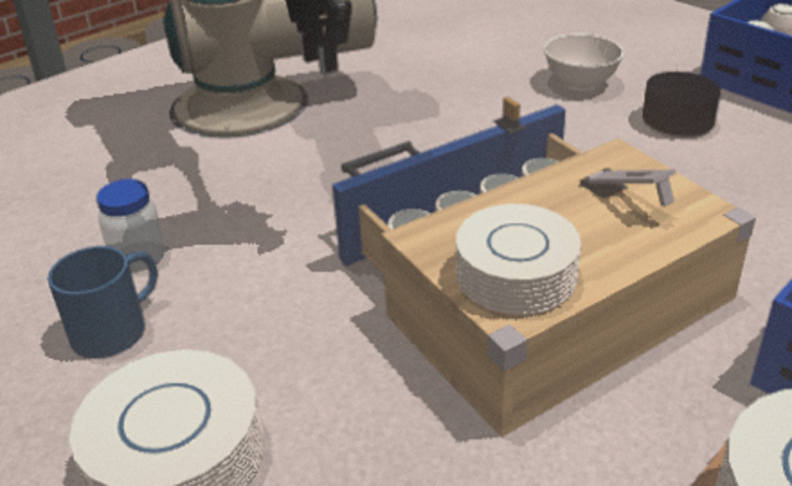

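The drawer is fully out with the ramekins showing. The hasp is laid back, nothing else has moved and the gripper is clear, so I'm handing the job in.

```bash
python3 -c "
from workcell import bot
print(bot.job_done())"
```

```text
the job is handed in; nothing more can be done
None
```

The job is handed in: the catch is in line, the hasp is laid back at about 150° and the drawer is out to its stop and let go, with the crockery in view unmoved; the one risk is an early over-tilt that read joint 5 at 0.106 (limit 0.11) and joint 6 at 2.705 (limit 2.70), with a 52 N force on the tool, and I don't know whether that counts as passing a joint range or the 40 N limit.

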